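# Flip a slide carrier over against the turning wall

## Task

The microscope slide carrier lies face down in front of the sloped turning wall. Using the fingers only to push, slide it against the wall until it tips up on its edge and leans there, then push its upper edge back from behind the wall so that it falls over and lies flat on the bench in front of the wall with its slide side up. Never pinch, lift or carry it: one edge or corner always stays down by the bench, and leave the bottle, the jar and the slide box where they stand.

Things in the scene. Friction and masses are not known exactly. Their poses are not given: they have to be found in the camera images.
- wall: Grey smooth plastic turning wall, fixed to the bench, 160 mm long (its y), 38 mm high. Origin: middle of the toe line of its sloped front face, on the bench. x points level into the wall, away from the carrier. The slippery front face (friction about 0.25) slopes up at 65 deg from the toe; flat top from x 18 to 31 mm; upright back with a 6 mm high foot strip to x 50 mm.
- wall_top (a point): middle of the front top edge of the wall, 17.7 mm in x and 38 mm in z from the toe
- carrier: Loose rigid dark metal plate, 70 mm (its x) by 90 mm (its y) by 8 mm thick, 75 to 155 g. Origin: centre of its slide face (glass slide, white strip, two black clips); z points out of the plain bare back. Starts face down: z up, origin on the bench, a 90 mm side towards the wall and within 20 deg of parallel to it, 10 to 65 mm away. Friction on the bench about 0.6.
- carrier_mid (a point): centre of the carrier, half-way through its 8 mm thickness; axes as the carrier's
- reagent: bystander: amber dropper-size bottle, 38 mm diameter, 75 mm tall, near the +y end of the wall; origin centre of its underside
- jar: bystander: clear jar with white cap, 48 mm diameter, 55 mm tall, on the -y side of the carrier; origin centre of its underside
- slidebox: bystander: closed grey slide box 85 x 34 x 32 mm, near the -y end of the wall; origin centre of its underside
- carrier_corner0 (a point): corner of the carrier, mid-thickness, at (-35, -45, 4) in the carrier's frame (mm)
- carrier_corner1 (a point): corner of the carrier, mid-thickness, at (-35, 45, 4) in the carrier's frame (mm)
- carrier_corner2 (a point): corner of the carrier, mid-thickness, at (35, -45, 4) in the carrier's frame (mm)
- carrier_corner3 (a point): corner of the carrier, mid-thickness, at (35, 45, 4) in the carrier's frame (mm)
Not all that is in view belongs to the job. Of the things like the carrier, leave any that is turquoise; of the rest the smaller one is meant.

How it is judged:
By the outcome, as a careful person would: the job done as asked, in the order asked, and still so for the second after the job is handed in, with the robot touching nothing.
It also fails if it takes over 50 s, if anything falls off the work surface, if the arm or the gripper's body presses on something with over 40 N, if the wrist force passes 120 N, or if a joint passes its speed limit or range.

## Robot

A 7-joint arm with a two-finger parallel gripper is mounted at the origin on the work surface. World frame = base frame: x ahead of the robot, y to its left, z up, the work surface at z = 0. Lengths are in m, angles in rad, forces in N, time in s.
With the tool pointing down it reaches from about 0.4 to 0.85 m from the base axis. Payload 6.9 kg.
Tool frame: the origin (TCP) lies midway between the tips of the shut fingers; the grasp point (between the pads) lies behind it (ctrl.pinch_z is the z of the grasp point in the tool frame, in m); z points along the fingers, y is the direction in which the jaws open and shut (so a half turn about z gives the same grasp; the last joint's range is limited). The gripper opens to 85 mm and grips with 20 to 120 N. Pads are 22 mm wide; open, the fingers measure 114 mm over their backs; the gripper's body (76 mm by 85 mm) begins 54 mm behind the grasp point. The pads swing forward as they close: fully open they stand 13 mm farther back than shut.
Start: joints at [-1.196, 0.507, -0.238, 1.5, 0.126, 1.149, -0.155], TCP at [0.166, 0.603, 0.199] pointing down, gripper open.
Joint ranges: [-3.08, 3.08], [-0.24, 2.05], [-1.43, 1.35], [0, 2.5], [-1.52, 4.66], [0.17, 1.96], [-2.89, 2.89]. Speed limits (rad/s): [2.39, 2.39, 3.14, 3.14, 3.14, 3.14, 3.14].

## Interface

Orientations are given as a unit quaternion [w, x, y, z].
In Python, from station import ctrl, get_state, vision, ticket, models gives the robot as it stands. Calls block until the motion is done:
- ctrl.movep(position, orientation): joint-space move of the TCP to a pose.
- ctrl.movel(position, frame=None, max_speed=0.15): straight line of the TCP; frame=None keeps the orientation; max_speed is the mean speed in m/s.
- ctrl.set_joints(angles): joint-space move.
- ctrl.ungrasp() and ctrl.close_gripper(force=None): open the fingers fully, or close them until they stop; force is the grip in N (None keeps the last).
- ctrl.pause(seconds).
- ctrl.ik(position, orientation): joint angles nearest the present ones, or None.
- get_state(): the state.
- vision.grab_frame(name): name is "scene" or "side" or "wrist"; returns (picture, depth): 480x640x3 uint8, blue, green, red; 480x640 float32, m along the optical axis (not along the pixel's ray), 0 where there is no reading.
- vision.camera_info(name): a dict with "mtx" (3x3 intrinsics, pixels), "dist_coeffs" ([k1, k2, p1, p2, k3] as OpenCV has them; the pictures are not rectified), "R" (3x3) and "t" (3): a world point X has camera coordinates R X + t; the wrist camera has in their place "hand_eye" (4x4, takes a point from camera to tool coordinates, whose origin is the TCP and whose axes are the flange's). Camera axes: x right, y down, z forward; pixel columns grow to the right and rows downward; lengths in m; the calibration is good to about 2 mm. A picture is of the moment at which its call begins: read the wrist's pose just before it. camera_info takes no time and is no camera call.
A pose or a line that the arm cannot do raises ctrl.Unreachable and nothing moves.
- ticket.close_job(): hands the job in, once; it reports no verdict.
Trained networks look in the newest picture that a camera, given by its name, has taken for a name from the list of things; names that differ only in an ending like _2 or _b are one class to them, and where a whole thing is asked for, a point or a joint stands for the part that bears it (a point fixed in the world has none). Each returns a list of dicts, best first, with "p" (0 to 1); they miss things now and then, are a little off and sometimes report something else, mostly with a low value. They report only what shows in the picture. A call takes as long as a camera call. They do not tell look-alikes from the thing itself.
- models.recognise(camera, target): "point" ([column, row] in pixels, amid what is visible of it).
- models.masks_of(camera, target): "mask" (480x640 bool, what is visible of it) and "point" ([column, row] in pixels, amid what is visible of it).
The state is a dict: "time": time; "qpos": joint angles; "qd": joint speeds; "tau": joint torques, N m; "tcp_pos": TCP position; "eef_rot": TCP orientation; "contact_force": force on the tool from outside, world axes, zero at the start; "wrist_torque": the same for the moment, N m; "width": finger opening in m.
Only numpy, scipy, OpenCV 4.12 (cv2) and the standard library are available. Lean on these libraries where they do the work, as an engineer would, in place of code of your own. Each camera call takes 0.05 s, during which the arm holds its last target.

## Working session

There is one attempt and no reset: what is moved stays moved. The work goes in short steps, each a Python script; the robot and the scene stay as the last script left them, time stands still between calls to the robot, and variables do not carry over. Pictures are saved under pics/ and viewed, and the job is handed in when it is done.

```bash
ls; mkdir -p pics; python3 - <<'E'
from station import ctrl,get_state,vision,models
import cv2
s=get_state();print(s);print(ctrl.pinch_z)
for n in ["scene","side","wrist"]:
    im,d=vision.grab_frame(n);cv2.imwrite(f"pics/{n}0.png",im);print(n,vision.camera_info(n))
    for t in ["carrier","wall","reagent","jar","slidebox"]:
        print(t,[(round(r["p"],2),r["point"]) for r in models.recognise(n,t)])
print(get_state()["time"])
E
```

```text
pics
{'time': 0.0, 'qpos': array([-1.19648594,  0.50836635, -0.23752087,  1.50114067,  0.12570484,
        1.14890526, -0.15481635]), 'qd': array([ 0.0006294 ,  0.0004525 ,  0.00107759, -0.00139656,  0.0007166 ,
        0.00061382,  0.00135399]), 'tau': array([-1.07408175e-04, -6.20598578e+01, -2.18689173e+00, -2.49655259e+01,
        1.26583161e-02,  1.17434602e-02, -1.78013090e-05]), 'tcp_pos': array([0.1659201 , 0.60198489, 0.19830919]), 'eef_rot': array([-1.03416268e-04,  1.34000625e-01,  9.90980825e-01, -9.08851109e-04]), 'contact_force': array([-0.46123772, -0.62460224,  0.53038487]), 'wrist_torque': array([ 0.03646345, -0.00052338,  0.0156951 ]), 'width': 0.08536716668784709}
-0.0187
scene {'mtx': array([[589.38462723,   0.        , 318.94145562],
       [  0.        , 589.38462723, 246.84209987],
       [  0.        ,   0.        ,   1.        ]]), 'dist_coeffs': array([0.00480293, 0.        , 0.        , 0.        , 0.        ]), 'R': array([[ 0.54914602,  0.83571545,  0.0042822 ],
       [ 0.69842131, -0.45610447, -0.55152188],
       [-0.45896222,  0.30585683, -0.83414943]
[... 902 characters left out ...]
[(0.63, [389.7, 248.9])]
wrist {'mtx': array([[390.11273626,   0.        , 312.17053081],
       [  0.        , 390.11273626, 234.7882942 ],
       [  0.        ,   0.        ,   1.        ]]), 'dist_coeffs': array([0.0236367, 0.       , 0.       , 0.       , 0.       ]), 'hand_eye': array([[-4.44822532e-04, -9.58958289e-01, -2.83546825e-01,
         7.11765863e-02],
       [ 9.99999648e-01, -6.28459399e-04,  5.56676927e-04,
        -6.35611929e-04],
       [-7.12027620e-04, -2.83546477e-01,  9.58958231e-01,
        -1.74721118e-01],
       [ 0.00000000e+00,  0.00000000e+00,  0.00000000e+00,
         1.00000000e+00]])}
carrier [(0.77, [80.7, 471.1])]
wall []
reagent []
jar []
slidebox []
0.9
```

View pics/scene0.png

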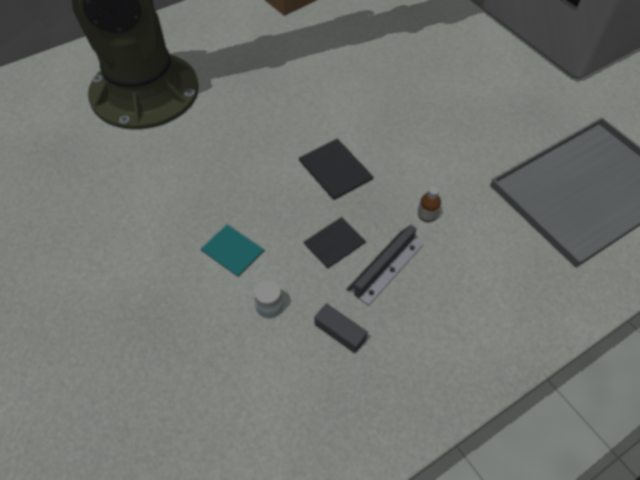

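View pics/side0.png

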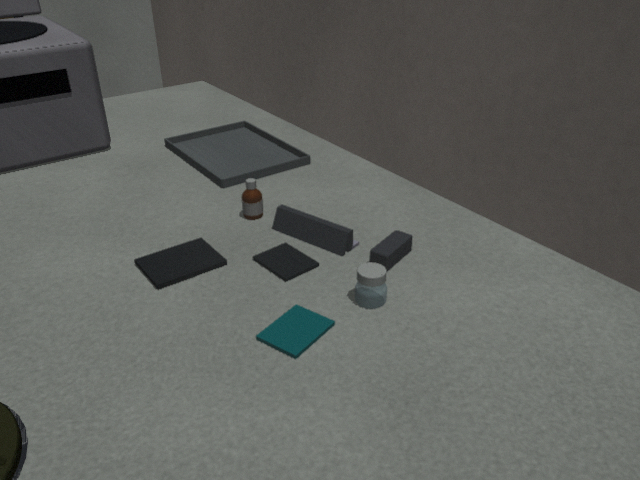

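The carrier is the smaller dark plate in front of the wall: scene (333,242), side (286,262). The turquoise plate and the larger dark plate are decoys. Next I'll get metric poses.

```bash
cat > h.py <<'E'
from station import ctrl,get_state,vision,models,ticket
import numpy as np,cv2
from scipy.spatial.transform import Rotation as Rn
def pose():
    s=get_state();q=s["eef_rot"];return Rn.from_quat([q[1],q[2],q[3],q[0]]).as_matrix(),np.array(s["tcp_pos"])
def cam(n):
    c=vision.camera_info(n);
    if n=="wrist":
        R,p=pose();H=np.array(c["hand_eye"]);Rc=R@H[:3,:3];o=R@H[:3,3]+p
    else:
        Rc=c["R"].T;o=-c["R"].T@c["t"]
    return c["mtx"],c["dist_coeffs"],Rc,o
def rays(C,uv):
    u=cv2.undistortPoints(np.array(uv,float).reshape(-1,1,2),C[0],C[1]).reshape(-1,2)
    return np.c_[u,np.ones(len(u))]@C[2].T
def onplane(C,uv,z):
    r=rays(C,uv);return C[3]+r*((z-C[3][2])/r[:,2])[:,None]
def proj(C,X):
    X=np.atleast_2d(X)
    return cv2.projectPoints((X-C[3])@C[2],np.zeros(3),np.zeros(3),C[0],C[1])[0].reshape(-1,2)
def deproj(C,mask,depth):
    v,u=np.nonzero(mask&(depth>0));r=rays(C,np.c_[u,v]);return C[3]+r*depth[v,u][:,None]
def quat(R): 
    q=Rn.from_matrix(R).as_quat();return [q[3],q[0],q[1],q[2]]
E
python3 - <<'E'
from h import *
for n in ["scene","side"]:
    C=cam(n);im,d=vision.grab_frame(n)
    for t in ["carrier","wall","reagent","jar","slidebox"]:
        for r in models.masks_of(n,t):
            m=r["mask"]
            if r["p"]<.4: continue
            P=deproj(C,m,d)
            v,u=np.nonzero(m)
            z={"carrier":.008}.get(t,0.0)
            Q=onplane(C,np.c_[u,v],z)[:,:2]
            rc=cv2.minAreaRect((Q*1000).astype(np.float32))
            print(n,t,round(r["p"],2),np.round(r["point"]),"med3d",np.round(np.median(P,0),4),"zrange",np.round(np.percentile(P[:,2],[2,98]),3),"rect",np.round(rc[0]),np.round(rc[1]),round(rc[2],1))
            if t=="wall":
                T=P[P[:,2]>.033];rc=cv2.minAreaRect((T[:,:2]*1000).astype(np.float32));print("  top",np.round(rc[0]),np.round(rc[1]),rc[2],len(T))
                np.save(f"wall_{n}.npy",P)
E
```

```text
scene carrier 0.81 [336. 240.] med3d [0.5582 0.1202 0.0091] zrange [0.005 0.013] rect [557. 121.] [72. 92.] 5.3
scene carrier 0.76 [233. 250.] med3d [ 0.4733 -0.0415  0.0091] zrange [0.005 0.012] rect [471. -40.] [91. 73.] 18.1
scene carrier 0.64 [335. 169.] med3d [0.4187 0.2171 0.0118] zrange [0.004 0.015] rect [414. 220.] [128. 101.] 0.2
scene wall 0.81 [385. 265.] med3d [0.654  0.1627 0.0155] zrange [0.003 0.041] rect [642. 180.] [ 50. 185.] 16.5
  top [645. 166.] [ 17. 161.] 16.753055572509766 740
scene reagent 0.6 [429. 204.] med3d [0.6051 0.2931 0.0459] zrange [0.003 0.077] rect [580. 325.] [39. 88.] 36.0
scene jar 0.9 [266. 302.] med3d [ 0.6119 -0.0448  0.0532] zrange [0.    0.059] rect [587. -35.] [49. 77.] 69.3
scene slidebox 0.95 [342. 328.] med3d [0.7108 0.0269 0.0322] zrange [0.002 0.036] rect [699.  36.] [96. 47.] 18.7
side carrier 0.95 [182. 262.] med3d [0.4106 0.2121 0.0116] zrange [0.003 0.014] rect [416. 221.] [128. 110.] 0.5
side carrier 0.83 [285. 264.] med3d [0.5538 0.1159 0.0089] zrange [0.003 0.011] rect [555. 119.] [75. 97.] 5.4
side carrier 0.76 [295. 330.] med3d [ 0.4666 -0.0451  0.0087] zrange [0.002 0.011] rect [470. -43.] [97. 76.] 18.5
side wall 0.73 [314. 228.] med3d [0.6371 0.154  0.0218] zrange [0.001 0.04 ] rect [658. 201.] [ 92. 217.] 15.6
  top [644. 167.] [ 22. 163.] 16.72989845275879 608
side wall 0.41 [284. 261.] med3d [0.5523 0.1167 0.0088] zrange [0.002 0.011] rect [561. 132.] [ 78. 101.] 6.9
  top [0. 0.] [0. 0.] 0.0 0
side reagent 0.76 [252. 200.] med3d [0.5924 0.2908 0.0373] zrange [0.003 0.076] rect [639. 377.] [188.  41.] 59.4
side jar 0.79 [372. 288.] med3d [ 0.5935 -0.0542  0.0357] zrange [0.002 0.057] rect [633.  -7.] [130.  49.] 49.2
side slidebox 0.78 [392. 250.] med3d [0.6988 0.0209 0.0308] zrange [0.004 0.035] rect [731.  55.] [124.  59.] 20.3
side slidebox 0.5 [315. 230.] med3d [0.6371 0.1531 0.0228] zrange [0.002 0.04 ] rect [659. 199.] [ 88. 210.] 16.4
```

```bash
cat >> h.py <<'E'
YAW=np.radians(16.7); T0=np.array([.6222,.1598])
WX=np.array([np.cos(YAW),np.sin(YAW)]);WY=np.array([-WX[1],WX[0]])
def w2(x,y,z): # wall mm -> world
    p=T0+WX*x/1e3+WY*y/1e3; return [p[0],p[1],z/1e3]
def towall(P):
    P=np.atleast_2d(P);d=P[:,:2]-T0; return np.c_[d@WX,d@WY,P[:,2]]*1e3
def down(sgn=1,dyaw=0):
    c,s=np.cos(YAW+dyaw)*sgn,np.sin(YAW+dyaw)*sgn
    return quat(np.array([[c,s,0],[s,-c,0],[0,0,-1.]]))
def where(n,thr=.5):
    C=cam(n);im,d=vision.grab_frame(n);out=[]
    for r in models.masks_of(n,"carrier"):
        v,u=np.nonzero(r["mask"]);Q=towall(onplane(C,np.c_[u,v],.008))
        rc=cv2.minAreaRect(Q[:,:2].astype(np.float32));P=towall(deproj(C,r["mask"],d))
        out.append((r["p"],rc,P))
        print(n,"carrier",round(r["p"],2),"c",np.round(rc[0],1),np.round(rc[1],1),"ang",round(rc[2],1),"z",np.round(np.percentile(P[:,2],[2,50,98]),1))
    return im,d,C
E
python3 - <<'E'
from h import *
for sg in (1,-1):
    for p in [w2(-150,-25,200),w2(-150,-25,4),w2(0,-19,4),w2(80,-19,50),w2(-40,-19,50)]:
        q=ctrl.ik(p,down(sg));print(sg,None if q is None else np.round(q,2))
E
```

```text
1 [-0.6   0.33  0.5   1.84 -0.19  1.01 -1.3 ]
1 [-0.47  0.6   0.35  2.08 -0.39  0.53 -1.12]
1 [-0.52  0.78  0.46  1.67 -0.45  0.8  -1.14]
1 [-0.51  0.83  0.49  1.39 -0.42  1.02 -1.22]
1 [-0.53  0.67  0.46  1.75 -0.38  0.81 -1.17]
-1 [-0.17  0.3  -0.09  1.83  0.03  1.01  1.59]
-1 [-0.08  0.57 -0.23  2.07  0.25  0.52  1.37]
-1 [-0.12  0.73 -0.24  1.67  0.23  0.77  1.39]
-1 [-0.13  0.79 -0.25  1.38  0.21  1.    1.43]
-1 [-0.11  0.63 -0.23  1.74  0.19  0.79  1.42]
```

```bash
python3 - <<'E'
from h import *
ctrl.close_gripper()
ctrl.movep(w2(-150,-32,200),down(-1))
im,d,C=where("wrist")
for X in [(-0,-80,0),(0,80,0),(17.7,-80,38),(17.7,80,38)]:
    u=proj(C,w2(*X))[0];cv2.circle(im,(int(u[0]),int(u[1])),4,(0,0,255),1)
cv2.imwrite("pics/w1.png",im);np.save("d1.npy",d)
s=get_state();print(s["time"],s["tcp_pos"],s["width"],s["contact_force"])
E
```

```text
wrist carrier 0.9 c [-202.3 -147.4] [90.7 72.9] ang 1.7 z [3.9 7.9 9.5]
wrist carrier 0.75 c [-73.9 -17.9] [91.  72.2] ang 78.8 z [4.6 7.9 9.5]
wrist carrier 0.67 c [-181.4  117.2] [100.1 124.5] ang 73.9 z [ 4.5 11.  12.6]
4.5417 [0.48773444 0.08697689 0.19999361] 0.0003630067692321302 [-0.4586187  -0.51705938 -0.78470509]
```

View pics/w1.png

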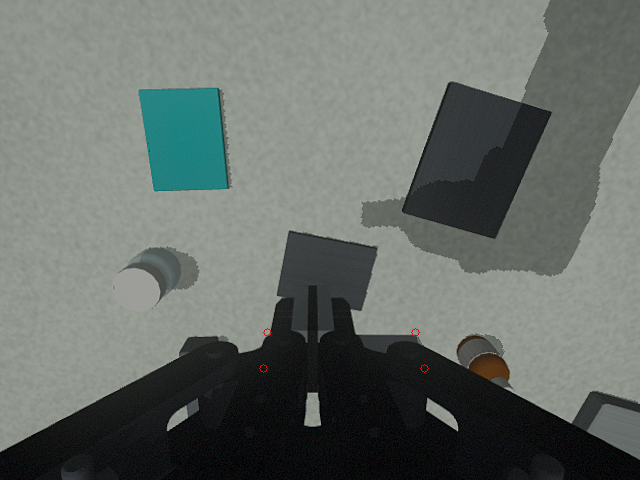

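```bash
python3 - <<'E'
from h import *
ctrl.movep(w2(-150,-26,60),down(-1))
ctrl.movel(w2(-150,-26,2.5),max_speed=.08)
s=get_state();print(s["time"],towall(s["tcp_pos"]),s["contact_force"])
ctrl.movel(w2(-96,-26,2.5),max_speed=.05)
s=get_state();print(s["time"],towall(s["tcp_pos"]),s["contact_force"])
im,d,C=where("scene");cv2.imwrite("pics/s2.png",cv2.resize(im[130:370,200:520],None,fx=2,fy=2))
where("side")
im,d,C=where("wrist");cv2.imwrite("pics/w2.png",im)
E
```

```text
6.025 [[-149.60752519  -26.05392022    2.92024674]] [-0.27415311  0.38664645  0.24586901]
7.2583 [[-96.40996664 -26.01329648   2.48051335]] [ 0.10190602  0.7027074  -0.38152267]
scene carrier 0.89 c [-73.3 -19.2] [93.2 74.4] ang 77.9 z [ 2.1  9.  12.8]
scene carrier 0.62 c [-202.7 -148.9] [91.7 73.3] ang 1.9 z [ 4.   9.1 12.5]
scene carrier 0.59 c [-136.8  137.5] [49.2 97.2] ang 36.6 z [ 5.6 11.9 15.1]
side carrier 0.92 c [-203.6 -149.5] [94.  73.9] ang 1.7 z [ 4.9  8.8 10.7]
side carrier 0.88 c [-181.5  116.7] [108.9 126.8] ang 73.2 z [ 4.3 11.7 13.6]
side carrier 0.82 c [-75.8 -19.9] [94.  74.5] ang 77.8 z [ 4.3  8.9 10.8]
wrist carrier 0.83 c [-79.9 -17. ] [90.7 61.3] ang 79.8 z [3.7 7.9 9.3]
wrist carrier 0.7 c [-166.5   96.4] [69.4 83.3] ang 74.4 z [ 4.6 10.9 12.3]
wrist carrier 0.64 c [-183.7 -133.8] [53.  47.6] ang 1.1 z [3.8 7.9 9.3]
```

View pics/s2.png

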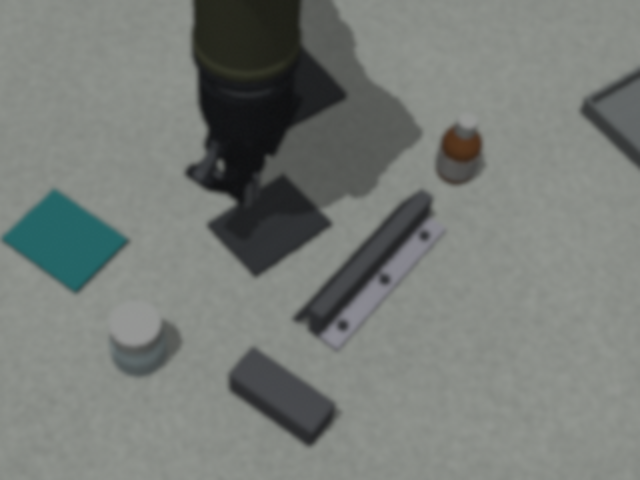

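View pics/w2.png

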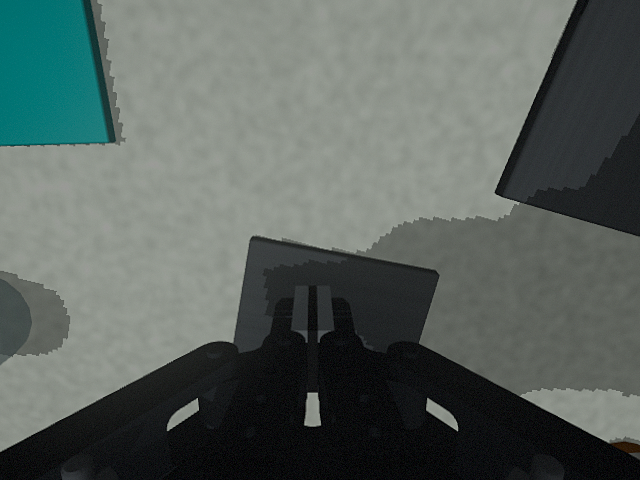

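```bash
python3 - <<'E'
from h import *
s=get_state()
for n in ["scene","side","wrist"]:
    C=cam(n);im,d=vision.grab_frame(n)
    u=proj(C,s["tcp_pos"])[0];print(n,u)
    c=im.copy();cv2.circle(c,(int(round(u[0])),int(round(u[1]))),3,(0,0,255),1)
    x,y=int(u[0]),int(u[1]);a=60
    y0,x0=max(0,min(y-a,480-2*a)),max(0,x-a)
    cv2.imwrite(f"pics/z_{n}.png",cv2.resize(c[y0:y0+2*a,x0:x0+2*a],(480,480),interpolation=cv2.INTER_NEAREST))
    if n=="wrist":
        for r in range(230,340,6):
            dd=d[r,305];P=C[3]+rays(C,[[305,r]])[0]*dd;print(r,np.round(towall(P)[0],1),end=" ")
E
python3 -c "
import cv2,numpy as np
cv2.imwrite('pics/z3.png',cv2.resize(np.hstack([cv2.imread(f'pics/z_{n}.png') for n in ['scene','side','wrist']]),(798,266)))"
```

```text
scene [321.5410498  238.94849838]
side [279.83536313 269.68877785]
wrist [314.25094962 274.40390757]
230 [-117.8  -30.4    0.7] 236 [-114.5  -30.4   -0.3] 242 [-111.8  -30.4    0.6] 248 [-111.1  -30.3    7.4] 254 [-108.5  -30.3    8.2] 260 [-105.3  -30.3    7.6] 266 [-102.8  -30.3    8.8] 272 [-99.2 -30.4   7.3] 278 [-96.5 -30.4   8. ] 284 [-93.2 -30.4   7.5] 290 [-106.2  -29.7   42.7] 296 [-106.7  -29.6   48.8] 302 [-106.6  -29.6   53.5] 308 [-106.7  -29.5   58.1] 314 [-106.9  -29.4   62.7] 320 [-106.1  -29.4   65.1] 326 [-106.2  -29.3   69.1] 332 [-106.2  -29.2   72.8] 338 [-107.4  -29.1   78.1]
```

View pics/z3.png

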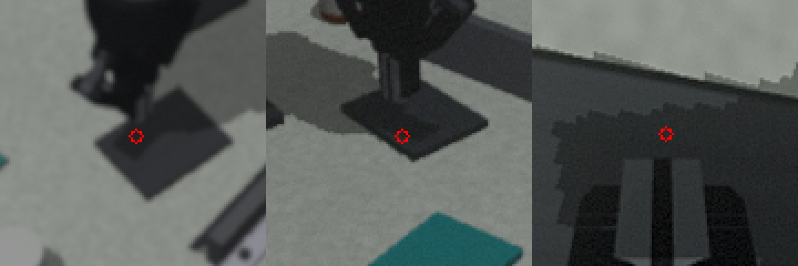

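The fingertips really end about 40 mm above the reported TCP: the wrist depth shows the tip at z≈41 mm, and they are hovering over the plate without touching it. I'll calibrate that offset before pushing.

```bash
python3 - <<'E'
from h import *
ctrl.movel(w2(-145,-26,2.5),max_speed=.1)
s=get_state();C=cam("wrist");im,d=vision.grab_frame("wrist")
for r in range(278,300):
    dd=d[r,303];P=C[3]+rays(C,[[303,r]])[0]*dd;print(r,np.round(towall(P)[0],1),im[r,303])
print(towall(s["tcp_pos"]),s["time"])
C=cam("side");im,d=vision.grab_frame("side")
q=s["eef_rot"]
for z in range(0,60,5):
    u=proj(C,w2(-145,-26,z))[0];x,y=np.round(u).astype(int);P=C[3]+rays(C,[u])[0]*d[y,x];print(z,x,y,np.round(towall(P)[0],1))
cv2.imwrite("pics/sd3.png",cv2.resize(im[190:330,180:370],None,fx=4,fy=4))
E
```

```text
278 [-141.3  -31.4    0.4] [89 94 92]
279 [-140.2  -31.5   -1. ] [86 94 88]
280 [-1.40e+02 -3.15e+01 -1.00e-01] [88 93 91]
281 [-139.3  -31.5   -0.6] [89 97 92]
282 [-139.2  -31.5    0.5] [88 94 90]
283 [-138.3  -31.5   -0.3] [89 93 89]
284 [-138.   -31.5    0.2] [93 99 93]
285 [-155.1  -30.5   40. ] [69 71 69]
286 [-154.8  -30.5   40.3] [54 55 50]
287 [-154.6  -30.5   40.8] [57 57 52]
288 [-154.2  -30.5   40.8] [57 56 53]
289 [-154.7  -30.4   42.6] [57 58 52]
290 [-154.5  -30.4   43.1] [54 54 52]
291 [-154.4  -30.4   43.9] [54 55 50]
292 [-154.5  -30.4   44.8] [52 55 51]
293 [-154.8  -30.4   46.4] [56 55 51]
294 [-154.8  -30.3   47.4] [56 56 53]
295 [-155.   -30.3   48.5] [55 56 50]
296 [-154.7  -30.3   48.8] [57 56 51]
297 [-154.6  -30.3   49.4] [54 55 52]
298 [-154.6  -30.3   50.2] [58 56 53]
299 [-154.7  -30.3   51.3] [60 60 56]
[[-144.09050236  -25.96365658    2.73296829]] 8.35
0 259 284 [-145.7  -26.7    0.7]
5 259 282 [-140.8  -21.7    1. ]
10 259 279 [-134.5  -15.4    0.2]
15 259 276 [-128.1   -8.9   -0.7]
20 259 274 [-124.7   -5.5    1.4]
25 258 271 [-118.2    1.1    0.6]
30 258 268 [-152.6  -33.7   36.9]
35 258 266 [-150.3  -31.3   39.7]
40 258 263 [-150.2  -31.3   44.6]
45 258 260 [-149.6  -30.6   49. ]
50 257 257 [-152.  -33.   56.]
55 257 255 [-151.5  -32.5   60.5]
```

View pics/sd3.png

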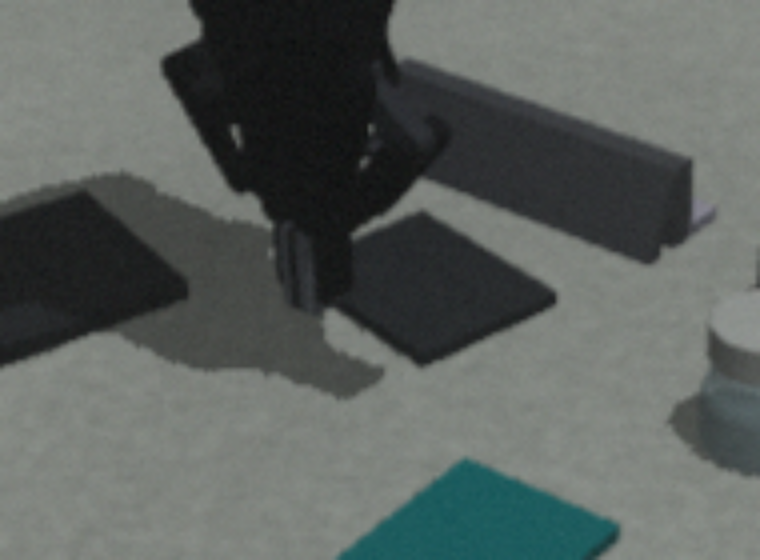

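```bash
python3 - <<'E'
from h import *
f0=np.array(get_state()["contact_force"])
ctrl.movel(w2(-145,-26,-28),max_speed=.08)
print(get_state()["contact_force"]-f0, towall(get_state()["tcp_pos"]))
C=cam("wrist");im,d=vision.grab_frame("wrist")
for z in np.arange(-30,-41,-1.0):
    ctrl.movel(w2(-145,-26,z),max_speed=.02)
    s=get_state();f=s["contact_force"]-f0;print(z,np.round(f,2),np.round(towall(s["tcp_pos"])[0,2],2))
    if abs(f[2])>5: break
C=cam("wrist");im,d=vision.grab_frame("wrist")
print(get_state()["time"]);cv2.imwrite("pics/w4.png",im)
for r in range(276,300,2):
    dd=d[r,303];P=C[3]+rays(C,[[303,r]])[0]*dd;print(r,np.round(towall(P)[0],1))
E
```

```text
[-0.7024761   1.58238847  0.00335493] [[-145.07211557  -25.97602046  -28.22146848]]
-30.0 [-0.82  0.36  0.56] -29.77
-31.0 [-1.15  0.44 -0.65] -30.96
-32.0 [0.38 1.63 2.07] -31.98
-33.0 [-2.45 -0.11 14.9 ] -32.04
10.0833
276 [-157.5  -30.7    0.2]
278 [-1.566e+02 -3.070e+01  1.000e-01]
280 [-155.7  -30.7   -0. ]
282 [-155.1  -30.7    0.6]
284 [-1.54e+02 -3.07e+01 -1.00e-01]
286 [-155.2  -30.6    4.5]
288 [-155.1  -30.6    6.3]
290 [-155.8  -30.5    9.5]
292 [-155.   -30.5    9.7]
294 [-155.   -30.4   11.2]
296 [-155.3  -30.4   13.6]
298 [-155.9  -30.3   16.5]
```

Bench contact comes at TCP z = −32 mm, so the tips sit 32 mm above the TCP. Now the push.

```bash
cat >> h.py <<'E'
def tip(x,y,z): return w2(x,y,z-32)
def rep(t=""):
    s=get_state();print(t,round(s["time"],2),np.round(towall(s["tcp_pos"])[0]+[0,0,32],1),"F",np.round(s["contact_force"],1))
E
python3 - <<'E'
from h import *
ctrl.movel(tip(-145,-26,2),max_speed=.05)
ctrl.movel(tip(-94,-26,2),max_speed=.04);rep()
im,d,C=where("scene");cv2.imwrite("pics/s5.png",cv2.resize(im[130:370,200:520],None,fx=2,fy=2))
im,d,C=where("side");cv2.imwrite("pics/sd5.png",cv2.resize(im[190:330,180:370],None,fx=4,fy=4))
E
```

```text
11.76 [-94.1 -26.    2. ] F [-0.9  0.  -0.4]
scene carrier 0.7 c [-48.1 -12.8] [97.8 73.8] ang 89.6 z [ 1.1  8.9 12.3]
scene carrier 0.67 c [  8.4 164.6] [36.6 86.7] ang 22.7 z [ 8.7 47.  77.1]
scene carrier 0.65 c [-137.3  140.7] [47.6 94.6] ang 33.6 z [ 2.2 11.8 15.9]
side carrier 0.94 c [-181.4  116.8] [108.5 128.9] ang 74.0 z [ 3.1 11.6 13.6]
side carrier 0.87 c [-204.4 -149.7] [95.9 74.3] ang 2.1 z [ 3.3  8.7 10.6]
side carrier 0.8 c [-49.7 -13. ] [95.4 75.2] ang 88.9 z [ 4.4  8.9 11.1]
```

View pics/sd5.png

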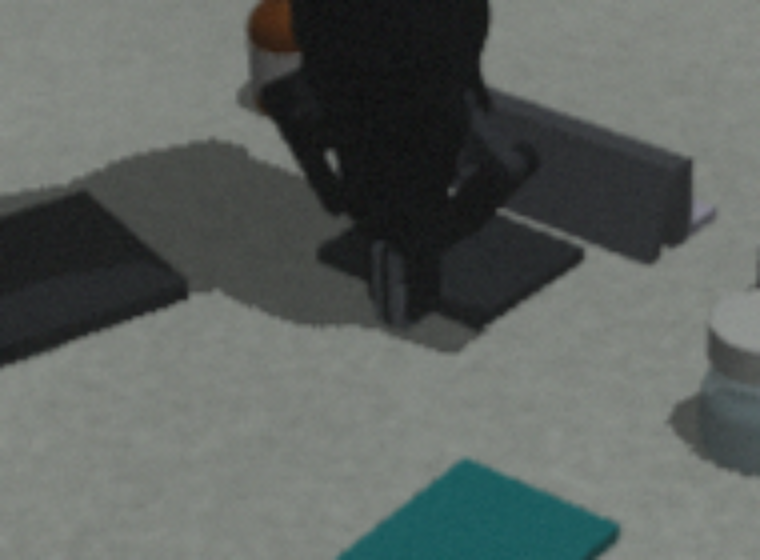

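```bash
python3 - <<'E'
from h import *
ctrl.movel(tip(-104,-26,2),max_speed=.1)
ctrl.movel(tip(-104,-13,2),max_speed=.1)
ctrl.movel(tip(-75,-13,2),max_speed=.05);rep()
for x in (-65,-55,-45): 
    ctrl.movel(tip(x,-13,2),max_speed=.04);rep()
im,d,C=where("scene");cv2.imwrite("pics/s6.png",cv2.resize(im[130:370,200:520],None,fx=2,fy=2))
im,d,C=vision.grab_frame("side")+(0,);cv2.imwrite("pics/sd6.png",cv2.resize(im[190:330,180:370],None,fx=4,fy=4))
E
```

```text
13.22 [-74.8 -13.    1.9] F [-0.1 -0.1 -0.9]
 13.62 [-64.1 -12.9   2.1] F [-0.1 -0.3  0.4]
 14.03 [-54.3 -13.    2.1] F [-0.4 -0.1  0.2]
 14.43 [-44.6 -13.    2. ] F [-0.1 -0.7 -0.2]
scene carrier 0.9 c [-215.1   92.9] [ 59.5 126.4] ang 39.5 z [ 5.2 11.8 16.1]
scene carrier 0.72 c [-202.6 -148.5] [91.7 72. ] ang 2.1 z [ 5.2  9.1 12.5]
scene carrier 0.62 c [-10.1   2.1] [117.8  45.7] ang 89.9 z [ 8.3 33.3 51.6]
```

View pics/sd6.png

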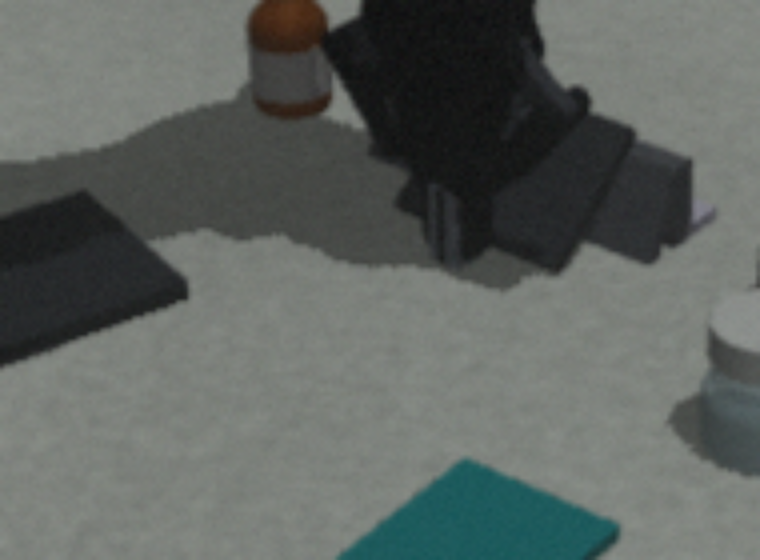

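View pics/s6.png

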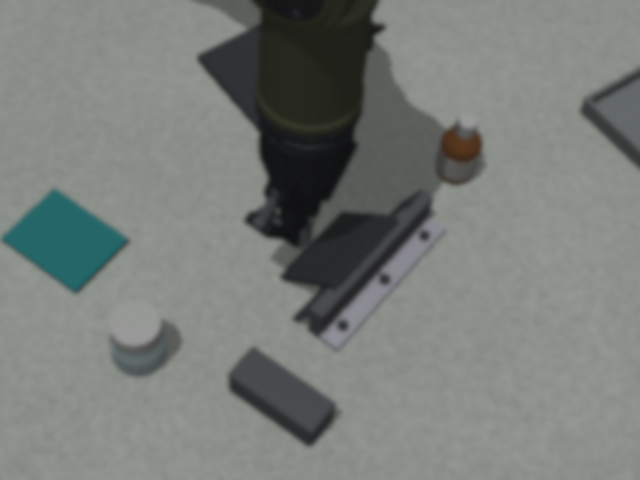

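```bash
python3 - <<'E'
from h import *
for x in (-35,-28,-24,-21,-19): 
    ctrl.movel(tip(x,-13,2),max_speed=.03);rep()
    if np.linalg.norm(get_state()["contact_force"])>8: break
im,d=vision.grab_frame("scene");cv2.imwrite("pics/s7.png",cv2.resize(im[130:370,200:520],None,fx=2,fy=2))
im,d=vision.grab_frame("side");cv2.imwrite("pics/sd7.png",cv2.resize(im[190:330,180:370],None,fx=4,fy=4))
E
```

```text
15.06 [-34.7 -13.    2. ] F [-0.3 -0.1  0.7]
 15.44 [-27.6 -13.    2. ] F [ 0.1 -0.9  0.8]
 15.72 [-23.7 -13.    2. ] F [ 0.3  0.5 -0.3]
 15.97 [-20.7 -13.    2. ] F [0.6 0.1 0.4]
 16.23 [-18.8 -13.    2. ] F [-0.4 -0.8  0.2]
```

View pics/sd7.png

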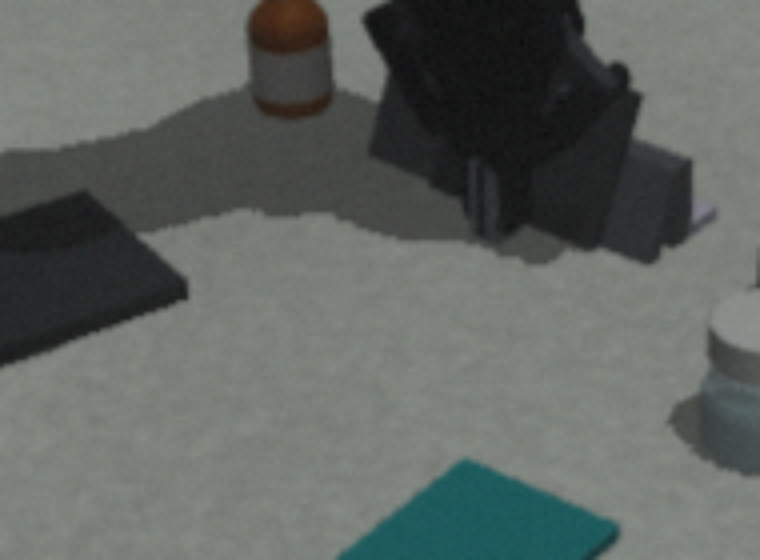

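View pics/s7.png

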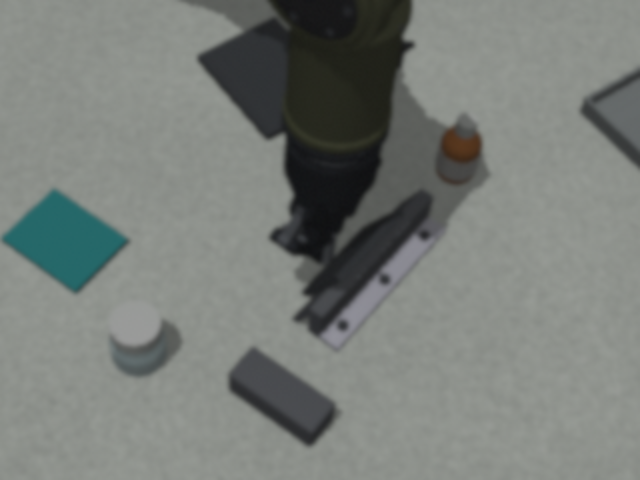

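```bash
python3 - <<'E'
from h import *
ctrl.movel(tip(-55,-13,2),max_speed=.12)
ctrl.movel(tip(-60,-13,120),max_speed=.25)
im,d,C=where("side");cv2.imwrite("pics/sd8.png",cv2.resize(im[190:330,180:370],None,fx=4,fy=4))
for r in models.masks_of("side","carrier"):
    P=towall(deproj(C,r["mask"],d))
    P=P[(abs(P[:,0])<60)&(abs(P[:,1])<80)]
    if len(P)<50: continue
    c=P.mean(0);n=np.linalg.svd(P-c)[2][2];print("centroid",c,"normal",n,"zmax",np.percentile(P[:,2],99),"y",np.percentile(P[:,1],[1,99]),"tilt",np.degrees(np.arccos(abs(n[2]))))
rep()
E
```

```text
side carrier 0.94 c [-181.2  117.2] [107.7 126.8] ang 74.1 z [ 4.9 11.7 13.6]
side carrier 0.66 c [55.8 23.5] [191.2  88.8] ang 31.4 z [ 5.  36.  65.6]
side carrier 0.63 c [-204.2 -149.7] [97.3 76.2] ang 1.9 z [ 1.4  8.7 10.6]
centroid [  8.64723285 -12.37652138  36.02859684] normal [-0.88319909 -0.00162347  0.46899546] zmax 65.95475649599133 y [-54.92529557  34.06510557] tilt 62.030890870505694
 17.55 [-60.6 -13.  118.8] F [-0.7  0.4 -0.2]
```

View pics/sd8.png

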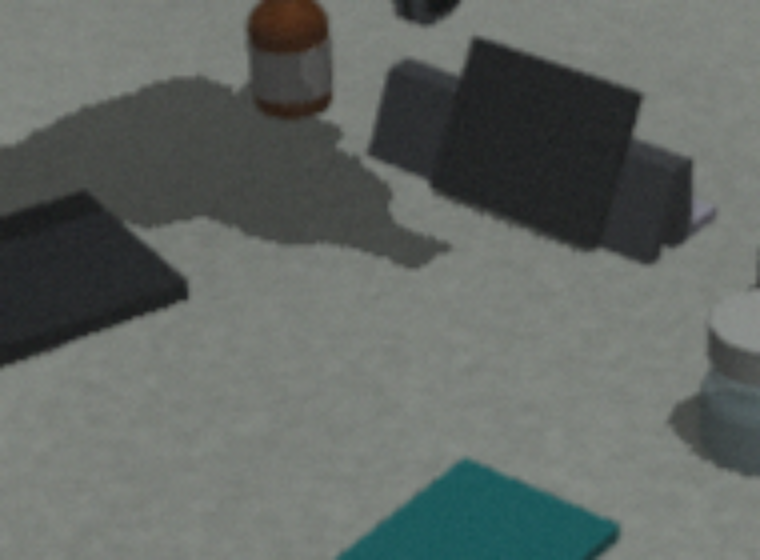

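```bash
python3 - <<'E'
from h import *
ctrl.movel(tip(85,-12,120),max_speed=.2)
ctrl.movel(tip(85,-12,53),max_speed=.12);rep()
ctrl.movel(tip(30,-12,53),max_speed=.05);rep()
ctrl.movel(tip(10,-12,53),max_speed=.03);rep()
im,d=vision.grab_frame("side");cv2.imwrite("pics/sd9.png",cv2.resize(im[170:330,180:370],None,fx=4,fy=3.5))
E
```

```text
19.13 [ 85.4 -12.1  53.7] F [-0.6  1.4  0.3]
 20.38 [ 30.3 -12.   53. ] F [-0.1 -0.1  0.6]
 21.2 [ 10.2 -12.   53.1] F [0.1 0.8 0.2]
```

View pics/sd9.png

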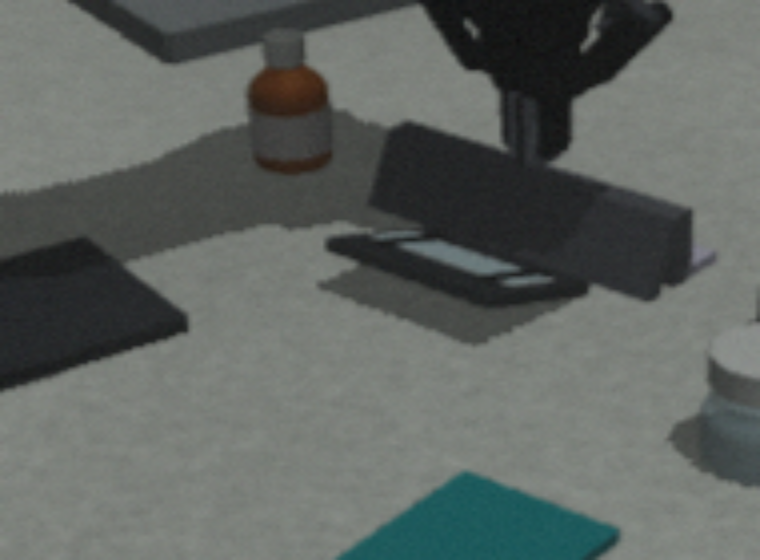

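It is caught mid-fall with the slide side up. I'll retract and check.

```bash
python3 - <<'E'
from h import *
ctrl.movel(tip(25,-12,130),max_speed=.2)
ctrl.movep(tip(-10,-12,220),down(-1))
im,d,C=where("side");cv2.imwrite("pics/sd10.png",cv2.resize(im[170:330,180:410],None,fx=3.4,fy=3.4))
im,d,C=where("scene");cv2.imwrite("pics/s10.png",cv2.resize(im[130:370,200:520],None,fx=2,fy=2))
im,d,C=where("wrist");cv2.imwrite("pics/w10.png",im)
for n in("scene","side"):
    C=cam(n);im,d=vision.grab_frame(n)
    for t in("reagent","jar","slidebox"):
        for r in models.masks_of(n,t)[:1]:
            print(n,t,np.round(r["point"]),np.round(np.median(deproj(C,r["mask"],d),0),4))
rep()
E
```

```text
side carrier 0.86 c [-181.5  117.3] [109.3 126.6] ang 74.3 z [ 4.  11.7 13.7]
side carrier 0.85 c [-53.7 -13.4] [76.3 96.2] ang 0.8 z [ 2.3  8.9 11.1]
side carrier 0.62 c [-203.6 -149. ] [95.7 75.5] ang 1.9 z [ 2.7  8.8 10.6]
scene carrier 0.83 c [-49.5 -11.3] [93.4 73.9] ang 89.9 z [ 2.   9.1 12.7]
scene carrier 0.83 c [-203.5 -148.6] [96.2 74.2] ang 2.0 z [ 1.2  9.1 12.7]
scene carrier 0.7 c [-182.7  116.9] [101.8 129.4] ang 72.8 z [ 2.5 11.9 15.6]
wrist carrier 0.97 c [-153.2  109.2] [97.2 66. ] ang 74.5 z [ 8.4 11.  12.7]
wrist carrier 0.96 c [-163.9 -146.3] [17.6 72. ] ang 0.7 z [3.4 7.8 9.5]
wrist carrier 0.87 c [-50.1  -9.8] [90.  69.1] ang 90.0 z [6.  8.  9.8]
wrist carrier 0.37 c [ 28.  156.9] [74.4 42.3] ang 64.0 z [ 4.3 49.2 75.8]
scene reagent [428. 205.] [0.6061 0.2931 0.0456]
scene jar [266. 301.] [ 0.6125 -0.0461  0.0537]
scene slidebox [340. 329.] [0.7119 0.0267 0.0322]
side reagent [252. 199.] [0.5924 0.2912 0.0377]
side jar [373. 285.] [ 0.5936 -0.0542  0.0367]
side slidebox [389. 250.] [0.6981 0.0216 0.0312]
 22.97 [-10. -12. 220.] F [-0.8 -0.5  0.1]
```

View pics/sd10.png

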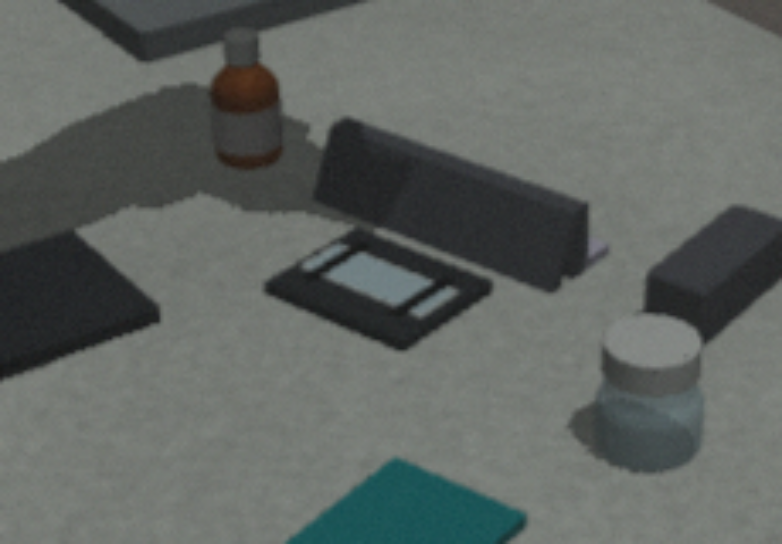

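View pics/s10.png

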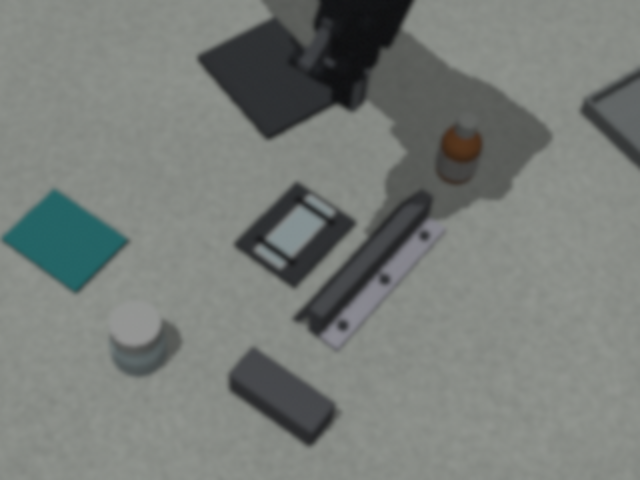

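The side view (crop ~(380,290)) and the scene view (crop ~(295,235)) both show the carrier flat in front of the wall with its slide side up. The bystanders haven't moved and the arm is clear, so I'm handing in the job.

```bash
python3 - <<'E'
from h import *
rep();print(ticket.close_job())
E
```

```text
22.97 [-10. -12. 220.] F [-0.8 -0.5  0.1]
the job is handed in; nothing more can be done
None
```

The carrier lies flat on the bench in front of the wall with its slide side up, and the job was handed in at about 23 s of the 50 s allowed.

**What I did:** With the fingers shut, I pushed the smaller dark plate square to the wall. I then pushed it up the slope until it leaned there by itself, measured at about 62° with the fingers withdrawn. Finally I pushed its upper edge back from behind the wall so that it fell over.

**Last checks:**
- **Carrier:** its top is at 8–9 mm, so it is flat. Its centre is about 50 mm in front of the toe line and parallel to the wall within about 1°. The side camera put the centre about 4 mm further out than the other two.
- **Bystanders:** the bottle, jar and slide box measured within about 1.5 mm of where they started.
- **Arm:** it was clear of everything, with the fingertips about 220 mm up.

**What disagreed:** the shut fingertips really sit about 32 mm above the reported TCP. Because of this, my first push passed over the carrier without touching it. I measured the offset with the wrist depth image and a light touch on the bench of about 15 N, then used it for every later push.

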